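# Put the seasonings back in the rack, stepping down in height

### The job

Cooking is over: clear the four seasonings off the cooktop and counter (green bottle, pepper mill, spice jar, mustard jar) and stand them in the small wooden rack, one to a bay, upright in the middle of its cork pad. Line them up by height, the tallest in the bay next to the rack's high dark arched end and each next one shorter towards the low end. Do not knock the mug out of its place.

Things in the scene. Friction and masses are not known exactly. Their poses are not given: they have to be found in the camera images.
- vinegar_bottle: Green glass bottle with a pale label, a green band and a black cap; 200 mm tall, straight body 57 mm in diameter up to 166 mm, then a short shoulder and the cap, 33 mm in diameter. About 0.4 kg. Origin: centre of its underside; z up along its axis. Loose, starts upright on the counter or, where y > 0.19, on the cooktop glass 6 mm higher.
- pepper_mill: Dark brown wooden pepper mill, 170 mm tall; 58 mm in diameter at its foot (it feels that wide up to 122 mm), its rounded head at most 49 mm in diameter from 123 to 159 mm, then a small metal knob. The head does not turn. About 0.2 kg. Origin: centre of its underside; z up along its axis. Loose, starts upright on the counter or, where y > 0.19, on the cooktop glass 6 mm higher.
- spice_jar: Small spice jar with a mustard-yellow cap and a green label; 106 mm tall, 41 mm in diameter. About 0.1 kg. Origin: centre of its underside; z up along its axis. Loose, starts upright on the counter or, where y > 0.19, on the cooktop glass 6 mm higher.
- mustard_jar: Small squat mustard jar of amber glass with a yellow label and a red screw lid; 78 mm tall, 53 mm in diameter up to 50 mm, the lid (62 to 78 mm) 50 mm in diameter. About 0.2 kg. Origin: centre of its underside; z up along its axis. Loose, starts upright on the counter or, where y > 0.19, on the cooktop glass 6 mm higher.
- bay1: Leftmost (seen from the robot) of the rack's four bays: a cork pad 70 x 70 x 2 mm, its top 18 mm above the counter. Origin: centre of the pad's underside; y along the row, from bay4 towards bay1; x across it, away from the robot. Bay centres 86 mm apart; slats 5 mm thick between them, tops 18 mm above the pad; steel rails 6 mm thick, 44 mm before and behind the centre, tops 25 mm above the pad.
- bay2: Second from the left of the rack's four bays: a cork pad 70 x 70 x 2 mm, its top 18 mm above the counter. Origin: centre of the pad's underside; y along the row, from bay4 towards bay1; x across it, away from the robot. Bay centres 86 mm apart; slats 5 mm thick between them, tops 18 mm above the pad; steel rails 6 mm thick, 44 mm before and behind the centre, tops 25 mm above the pad.
- bay3: Third from the left of the rack's four bays: a cork pad 70 x 70 x 2 mm, its top 18 mm above the counter. Origin: centre of the pad's underside; y along the row, from bay4 towards bay1; x across it, away from the robot. Bay centres 86 mm apart; slats 5 mm thick between them, tops 18 mm above the pad; steel rails 6 mm thick, 44 mm before and behind the centre, tops 25 mm above the pad.
- bay4: Rightmost of the rack's four bays: a cork pad 70 x 70 x 2 mm, its top 18 mm above the counter. Origin: centre of the pad's underside; y along the row, from bay4 towards bay1; x across it, away from the robot. Bay centres 86 mm apart; slats 5 mm thick between them, tops 18 mm above the pad; steel rails 6 mm thick, 44 mm before and behind the centre, tops 25 mm above the pad.
- high_end: The high end of the rack: an upright end board of dark walnut with a round-arched top, 102 x 14 x 110 mm, origin at the centre of its underside, on the counter, 50 mm along the row beyond the centre of the last bay. It may be at the bay1 end or at the bay4 end; the other end board is pale like the rest of the rack, straight-topped and only 46 mm high. The rack is fixed.
- mug: Bystander: a green-and-white mug behind the rack, cup 78 mm in diameter, 101 mm tall, with a handle (116 mm over all). Loose. Origin: under the middle of cup and handle; the handle points along its -y.

How it is judged:
By the outcome, as a careful person would: the job done as asked, in the order asked, and still so for the second after the job is handed in, with the robot touching nothing.
It also fails if it takes over 128 s, if anything falls off the work surface, if the arm or the gripper's body presses on something with over 40 N, if the wrist force passes 120 N, or if a joint passes its speed limit or range.

### The arm

A 6-joint arm with a two-finger parallel gripper is mounted at the origin on a cart in front of the work surface, level with it; the furniture and walls round the work are solid. World frame = base frame: x ahead of the robot, y to its left, z up, the work surface at z = 0. Lengths are in m, angles in rad, forces in N, time in s.
With the tool pointing down it reaches from about 0.3 to 0.775 m from the base axis. Payload 14.6 kg.
Tool frame: the origin (TCP) lies at the very end of the fingers, on their centre line; the grasp point (between the pads) lies 19 mm behind it; z points along the fingers, y is the line along which they close (so a half turn about z gives the same grasp; the last joint's range is limited). The gripper opens to 94 mm and grips with 3 to 60 N. Pads are 16 mm wide; open, the fingers measure 119 mm over their backs; the gripper's body (75 mm by 177 mm) begins 78 mm behind the grasp point.
Start: joints at [1.089, 0.3, 1.521, -0, 1.321, -0.067], TCP at [0.222, 0.503, 0.205] pointing down, gripper open.
Joint ranges: [-3.03, 3.03], [-0.79, 2.21], [0.23, 2.52], [-1.04, 4.18], [0, 3.07], [-2.55, 2.55]. Speed limits (rad/s): [2.22, 2.22, 2.57, 3.14, 3.14, 3.14].

### API

Orientations are given as [roll, pitch, yaw] about the fixed x, y, z axes, in that order (R = Rz(yaw) Ry(pitch) Rx(roll)).
In Python, from station import ctrl gives the robot as it stands.
- The arm moves only by the tool move_arm, never from a script. Its argument "increments" is a list of rows, each a list of 7 numbers: the opening, from 0 (shut) to 1 (fully open), then the shift along the tool's x, y, z in units of 50 mm (1.0 is 50 mm), then the turn, a rotation vector about the tool's x, y, z in rad. In form: [[claw, tx, ty, tz, rx, ry, rz], ...]. A call has 1 to 20 rows; each row shifts and turns the commanded pose from where the row before left it, along the tool's axes as they then stand; what a row does not reach is not made up. A row lasts 1/10 s, in which the tool goes at most 50 mm and 8.59 degrees, less where a joint would pass 70% of its speed; a pose out of reach is approached as far as the arm can. A call is refused whole if a number of a shift passes 1 or a number of a turn 0.15, either way. A call with a gripper value outside its range is refused whole. The fingers move at their own pace and stop on an object; "force" is the grip in N (left out, the last holds). Time passes only in rows, so rows that do not move let the fingers close. It gives the time, the measured TCP pose, the force, the opening and the grip force at its end, in the units of the state.
- ctrl.get_obs(): the state, without advancing time (a new reading comes with each control period).
- ctrl.camera(name): name is "side" or "top"; returns a dict with "color" (400x640x3 uint8, blue, green, red), "K" (3x3 intrinsics, pixels), "pose" (4x4, takes a point from camera to world coordinates). Camera axes: x right, y down, z forward; pixel columns grow to the right and rows downward; lengths in m; the calibration is good to about 2 mm. A picture is of the moment at which its call begins. There is no depth.
- ctrl.hand_in(): hands the job in; it is judged then, once.
Trained networks look in a picture, given as the dict that the camera call returned (one of the last four; its "shot" number tells which), for a name from the list of things; names that differ only in an ending like _2 or _b are one class to them, and where a whole thing is asked for, a point or a joint stands for the part that bears it (a point fixed in the world has none). Each returns a list of dicts, best first, with "conf" (0 to 1); they miss things now and then, are a little off and sometimes report something else, mostly with a low value. They report only what shows in the picture. A call takes as long as a camera call.
- ctrl.cut_out(name, picture): "mask" (400x640 bool, what is visible of it) and "centre" ([row, column] in pixels, amid what is visible of it).
The state is a dict: "time_s": time; "qpos": joint angles; "joint_vel": joint speeds; "tau": joint torques, N m; "ee_pos": TCP position; "eef_rot": TCP orientation; "force": force on the tool from outside, world axes, zero at the start; "moment": the same for the moment, N m; "grip_width": finger opening in m; "grip_force": force on a finger pad.
Only numpy, scipy, OpenCV 4.12 (cv2) and the standard library are available. Lean on these libraries where they do the work, as an engineer would, in place of code of your own. Each camera call takes 0.05 s, during which the arm holds its last target. There are 200 camera calls.

## Working session

There is one attempt and no reset: what is moved stays moved. The work goes in short steps, Python scripts to look and compute and a tool call to move; the robot and the scene stay as the last step left them, time stands still between calls to the robot, and variables do not carry over. Pictures are saved under pics/ and viewed, at most 14 in all, crops included, and the job is handed in when it is done.

Besides the shell and the picture viewer there is one more tool, called after "Call:" by a JSON object that holds its "op" and its "data", one argument or row to a line. move_arm: Moves the arm, as the interface text tells. Its arguments: {"type":"object","properties":{"increments":{"type":"array","items":{"type":"array","items":{"type":"number"}}},"force":{"type":"number"}},"required":["increments"]}

```bash
mkdir -p pics
cat > h.py <<'E'
from station import ctrl
import numpy as np, cv2
def ray(p,uv):
    d=p["pose"][:3,:3]@np.linalg.inv(p["K"])@[uv[0],uv[1],1]; return p["pose"][:3,3],d
def atz(p,uv,z):
    o,d=ray(p,uv); return o+d*(z-o[2])/d[2]
def proj(p,X):
    T=np.linalg.inv(np.array(p["pose"])); c=T[:3,:3]@X+T[:3,3]; q=np.array(p["K"])@c; return q[:2]/q[2]
E
python3 - <<'E'
from h import *
o=ctrl.get_obs();print({k:np.round(v,3) for k,v in o.items()})
for n in("top","side"):
    p=ctrl.camera(n);cv2.imwrite(f"pics/{n}0.png",p["color"])
    print(n,np.round(p["pose"],3).tolist(),np.round(p["K"],1).tolist())
    for k in("vinegar_bottle","pepper_mill","spice_jar","mustard_jar","high_end","mug","bay1"):
        for r in ctrl.cut_out(k,p)[:2]:
            ys,xs=np.nonzero(r["mask"]);print(k,round(r["conf"],2),np.round(r["centre"]),xs.min(),xs.max(),ys.min(),ys.max())
E
```

```text
{'time_s': np.float64(0.0), 'qpos': array([ 1.089,  0.3  ,  1.522, -0.   ,  1.321, -0.067]), 'joint_vel': array([ 0.   , -0.003, -0.001,  0.001, -0.   , -0.001]), 'tau': array([ 2.0000e-03, -5.3181e+01, -3.5273e+01,  7.1000e-02,  2.4000e-02,
       -0.0000e+00]), 'ee_pos': array([0.222, 0.503, 0.205]), 'eef_rot': array([-3.14 , -0.   ,  2.727]), 'force': array([ 0.368, -0.183, -0.381]), 'moment': array([ 0.011,  0.012, -0.002]), 'grip_force': np.float64(0.0), 'grip_width': np.float64(0.094)}
top [[0.007, -0.998, 0.065, 0.438], [-1.0, -0.006, 0.02, -0.021], [-0.02, -0.065, -0.998, 1.037], [0.0, 0.0, 0.0, 1.0]] [[366.2, 0.0, 321.7], [0.0, 366.2, 212.5], [0.0, 0.0, 1.0]]
vinegar_bottle 0.76 [226. 473.] 450 497 216 239
pepper_mill 0.76 [256. 219.] 201 237 245 269
spice_jar 0.7 [249. 184.] 171 200 241 256
mustard_jar 0.73 [235. 267.] 256 279 224 243
high_end 0.6 [225. 289.] 287 296 207 244
mug 0.87 [170. 323.] 308 341 151 186
mug 0.47 [247. 186.] 171 200 241 256
bay1 0.96 [226. 310.] 298 324 214 240
bay1 0.92 [233. 404.] 391 417 220 247
side [[0.917, -0.248, 0.311, 0.074], [-0.398, -0.575, 0.715, -0.98], [0.002, -0.78, -0.626, 0.887], [0.0, 0.0, 0.0, 1.0]] [[456.0, 0.0, 326.3], [0.0, 456.0, 203.1], [0.0, 0.0, 1.0]]
vinegar_bottle 0.85 [283. 380.] 364 393 245 318
pepper_mill 0.85 [156. 262.] 251 270 129 176
mustard_jar 0.56 [173. 290.] 284 298 166 191
mug 0.89 [192. 363.] 348 385 169 209
bay1 0.79 [240. 331.] 317 344 231 248
bay1 0.79 [258. 342.] 327 355 251 269
```

```bash
ls pics
```

```text
side0.png
top0.png
```

View pics/top0.png

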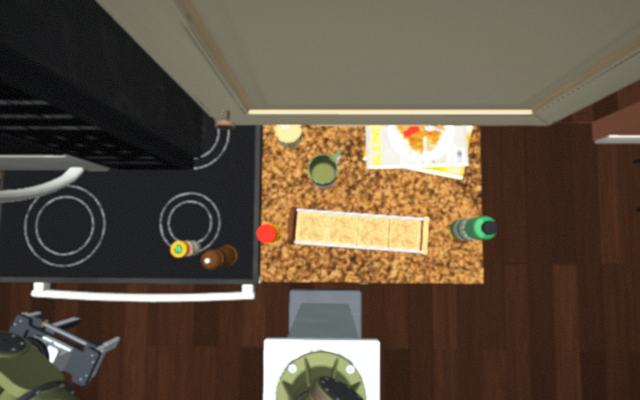

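View pics/side0.png

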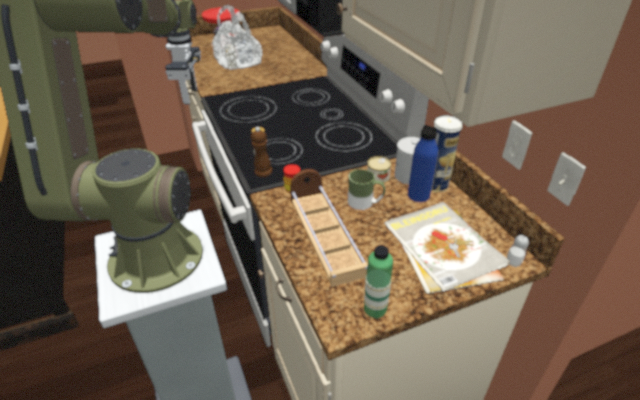

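```bash
cat > fit.py <<'E'
from h import *
from scipy.optimize import minimize
S=dict(vinegar_bottle=[(0,.0285,.166),(.166,.0285,.167),(.175,.0165,.2)],pepper_mill=[(0,.029,.025),(.025,.022,.122),(.123,.0245,.159),(.159,.008,.17)],
 spice_jar=[(0,.0205,.106)],mustard_jar=[(0,.0265,.05),(.05,.025,.078)],mug=[(0,.039,.101)])
a=np.linspace(0,2*np.pi,40)
def sil(p,segs,x,y,z0,sc=4):
    m=np.zeros((400*sc,640*sc),np.uint8)
    for b,r,t in segs:
        pts=[(proj(p,np.array([x+r*np.cos(q),y+r*np.sin(q),z0+z]))+.5)*sc for z in(b,t) for q in a]
        cv2.fillConvexPoly(m,cv2.convexHull(np.int32(np.round(pts))),1)
    return m
def fit(k,pics,z0,x0,y0):
    Ms=[]
    for p in pics:
        r=ctrl.cut_out(k,p)
        if r and r[0]["conf"]>.5: Ms.append((p,cv2.resize(r[0]["mask"].astype(np.uint8),None,fx=4,fy=4,interpolation=0)))
    def c(v,l=Ms):
        s=0
        for p,M in l:
            m=sil(p,S[k],*v,z0); s+=1-(m&M).sum()/max((m|M).sum(),1)
        return s
    out=[]
    for l in [Ms]+([[q] for q in Ms] if len(Ms)>1 else []):
        r=minimize(c,[x0,y0],args=(l,),method="Nelder-Mead",options=dict(initial_simplex=[[x0,y0],[x0+.02,y0],[x0,y0+.02]],xatol=2e-4))
        out.append((np.round(r.x,4).tolist(),round(r.fun,2)))
    return out
E
python3 - <<'E'
from fit import *
pics=[ctrl.camera(n) for n in("top","side")]
for k,z0,h,uv in(("vinegar_bottle",0,.1,(473,226)),("pepper_mill",.006,.1,(219,256)),("spice_jar",.006,.05,(184,249)),("mustard_jar",0,.04,(267,235)),("mug",0,.05,(323,170))):
    g=atz(pics[0],uv,h+z0); print(k,g[:2].round(3),fit(k,pics,z0,g[0],g[1]))
for p in pics:
    P=[]
    for r in ctrl.cut_out("bay1",p)[:6]:
        ys,xs=np.nonzero(r["mask"]);rect=cv2.minAreaRect(np.float32(np.c_[xs,ys]))
        X=atz(p,rect[0],.018);P.append((X[1],X[0],round(r["conf"],2)))
    P.sort();print(np.round(P,4).tolist())
    r=ctrl.cut_out("high_end",p)
    for q in r[:1]: print("end",atz(p,q["centre"][::-1],.1).round(3),q["conf"])
E
```

```text
vinegar_bottle [ 0.467 -0.386] [([0.462, -0.3862], np.float64(0.09)), ([0.4625, -0.3862], np.float64(0.04)), ([0.4608, -0.3873], np.float64(0.04))]
pepper_mill [0.387 0.259] [([0.3831, 0.2638], np.float64(0.22)), ([0.3831, 0.2631], np.float64(0.05)), ([0.3818, 0.2611], np.float64(0.16))]
spice_jar [0.402 0.369] [([0.4041, 0.3618], np.float64(0.08))]
mustard_jar [0.441 0.148] [([0.4439, 0.1453], np.float64(0.47))]
mug [ 0.619 -0.004] [([0.6149, -0.0024], np.float64(0.26)), ([0.6156, -0.0019], np.float64(0.11)), ([0.6123, -0.0067], np.float64(0.15))]
[[-0.2284, 0.4466, 0.92], [-0.1429, 0.4527, 0.69], [-0.0573, 0.4595, 0.9], [0.0289, 0.4641, 0.73], [0.3797, 0.4033, 0.21]]
end [0.468 0.077 0.1  ] 0.72
[[-0.2254, 0.4465, 0.61], [-0.1418, 0.4521, 0.84], [-0.0549, 0.4581, 0.87], [0.0305, 0.4637, 0.55]]
end [0.438 0.011 0.1  ] 0.98
```

Run:
```python
from fit import *
pics=[ctrl.camera(n) for n in("top","side")]
rays=[]
for p,w in zip(pics,((250,285,215,255),(275,310,155,200))):
    c=p["color"].astype(int);m=((c[...,2]>130)&(c[...,1]<90)&(c[...,0]<90)).astype(np.uint8)
    k=np.zeros_like(m);k[w[2]:w[3],w[0]:w[1]]=1;m*=k
    ys,xs=np.nonzero(m);print(len(xs),xs.min(),xs.max(),ys.min(),ys.max())
    M=cv2.resize(m,None,fx=4,fy=4,interpolation=0)
    g=atz(p,(xs.mean(),ys.mean()),.07)
    def f(v):
        s=sil(p,[(.062,.025,.078)],*v,0);return 1-(s&M).sum()/max((s|M).sum(),1)
    r=minimize(f,g[:2],method="Nelder-Mead",options=dict(initial_simplex=[g[:2],g[:2]+[.01,0],g[:2]+[0,.01]],xatol=2e-4))
    print(g.round(4),r.x.round(4),round(r.fun,2))
    z=cv2.resize(p["color"][w[2]-15:w[3]+15,w[0]-25:w[1]+15],None,fx=6,fy=6);cv2.imwrite(f"pics/m{len(rays)}.png",z);rays.append(0)
    for q in ctrl.cut_out("mustard_jar",p)[:2]:print(q["conf"],q["centre"],q["mask"].sum())
```

```text
308 256 280 225 251
[0.445  0.1465 0.07  ] [0.4455 0.1467] 0.11
0.86 [233.9, 269.0] 351
180 284 300 164 180
[0.4449 0.1463 0.07  ] [0.4467 0.1485] 0.2
0.58 [173.2, 288.4] 246
```

Call:
{"op": "move_arm", "data": {
  "increments": [
    [1,0,0,-0.1,0,0,0.1445],
    [1,0,0,-0.1,0,0,0.1445],
    [1,0,0,-0.1,0,0,0.1445],
    [1,0,0,-0.1,0,0,0.1445],
    [1,0,0,-0.1,0,0,0.1445],
    [1,0,0,-0.1,0,0,0.1445],
    [1,0,0,-0.1,0,0,0.1445],
    [1,0,0,-0.1,0,0,0.1445],
    [1,0,0,0,0,0,0]
  ],
  "force": 20
}}

```text
time_s: 2.7
ee_pos: [0.2217, 0.5035, 0.246]
eef_rot: [3.141, -0.001, 1.568]
force: [-0.8, -1.5, 0.3]
grip_width: 0.0939
grip_force: 0.0
```

Call:
{"op": "move_arm", "data": {
  "increments": [
    [1,-0.5,0.31,0,0,0,0],
    [1,-0.5,0.31,0,0,0,0],
    [1,-0.5,0.31,0,0,0,0],
    [1,-0.5,0.31,0,0,0,0],
    [1,-0.5,0.31,0,0,0,0],
    [1,-0.5,0.31,0,0,0,0],
    [1,-0.5,0.31,0,0,0,0],
    [1,-0.5,0.31,0,0,0,0],
    [1,-0.5,0.31,0,0,0,0],
    [1,-0.5,0.31,0,0,0,0],
    [1,-0.5,0.31,0,0,0,0],
    [1,-0.5,0.31,0,0,0,0],
    [1,-0.5,0.31,0,0,0,0],
    [1,-0.5,0.31,0,0,0,0],
    [1,0,0,0,0,0,0],
    [1,0,0,0,0,0,0]
  ]
}}

```text
time_s: 4.3
ee_pos: [0.4386, 0.1531, 0.2452]
eef_rot: [-3.141, -0.0, 1.573]
force: [-0.3, -0.1, -0.7]
grip_width: 0.0937
grip_force: 0.0
```

Call:
{"op": "move_arm", "data": {
  "increments": [
    [1,-0.12,0.14,0,0,0,0],
    [1,0,0,0.54,0,0,0],
    [1,0,0,0.54,0,0,0],
    [1,0,0,0.54,0,0,0],
    [1,0,0,0.54,0,0,0],
    [1,0,0,0.54,0,0,0],
    [1,0,0,0.54,0,0,0],
    [1,0,0,0.54,0,0,0],
    [1,0,0,0.27,0,0,0],
    [1,0,0,0.27,0,0,0],
    [1,0,0,0,0,0,0],
    [0,0,0,0,0,0,0],
    [0,0,0,0,0,0,0],
    [0,0,0,0,0,0,0],
    [0,0,0,0,0,0,0],
    [0,0,0,0,0,0,0],
    [0,0,0,0,0,0,0],
    [0,0,0,0,0,0,0]
  ]
}}

```text
time_s: 6.1
ee_pos: [0.4457, 0.1474, 0.0296]
eef_rot: [3.141, -0.0, 1.571]
force: [-1.1, -1.2, 3.7]
grip_width: 0.0524
grip_force: 20.0
```

Call:
{"op": "move_arm", "data": {
  "increments": [
    [0,0,0,-0.25,0,0,0],
    [0,0,0,-0.5,0,0,0],
    [0,0,0,-0.5,0,0,0],
    [0,0,0,-0.5,0,0,0],
    [0,0,0,-0.5,0,0,0],
    [0,0,0,-0.5,0,0,0],
    [0,0,0,-0.25,0,0,0],
    [0,0,0,0,0,0,0]
  ]
}}

```text
time_s: 6.9
ee_pos: [0.4462, 0.1475, 0.181]
eef_rot: [3.139, -0.001, 1.571]
force: [-1.0, 0.4, -3.3]
grip_width: 0.0525
grip_force: 20.0
```

Call:
{"op": "move_arm", "data": {
  "increments": [
    [0,-0.25,0,0,0,0,0],
    [0,-0.5,0,0,0,0,0],
    [0,-0.5,0,0,0,0,0],
    [0,-0.5,0,0,0,0,0],
    [0,-0.5,0,0,0,0,0],
    [0,-0.5,0,0,0,0,0],
    [0,-0.5,0,0,0,0,0],
    [0,-0.5,0,0,0,0,0],
    [0,-0.5,0,0,0,0,0],
    [0,-0.5,0,0,0,0,0],
    [0,-0.5,0,0,0,0,0],
    [0,-0.5,0,0,0,0,0],
    [0,-0.5,0,0,0,0,0],
    [0,-0.5,0,0,0,0,0],
    [0,-0.5,0,0,0,0,0],
    [0,-0.25,0.02,0,0,0,0],
    [0,0,0,0,0,0,0],
    [0,0,0,0,0,0,0]
  ]
}}

```text
time_s: 8.7
ee_pos: [0.4463, -0.2272, 0.1788]
eef_rot: [-3.141, -0.001, 1.57]
force: [-0.1, 1.3, -2.4]
grip_width: 0.0523
grip_force: 20.0
```

Run:
```python
from fit import *
p=ctrl.camera("side");cv2.imwrite("pics/c1.png",p["color"][130:330,200:440].repeat(3,0).repeat(3,1)[:600,:800])
print(fit("mustard_jar",[p],.149,.4463,-.2272))
r=ctrl.cut_out("mustard_jar",p);print([(q["conf"],q["centre"],q["mask"].sum()) for q in r], proj(p,np.array([.4463,-.2272,.149])),proj(p,np.array([.4463,-.2272,.227])))
```

```text
[([0.4471, -0.2299], np.float64(0.16))]
[(0.55, [211.1, 344.7], np.int64(673))] [342.75509736 223.36246859] [343.56483041 198.30507912]
```

View pics/c1.png

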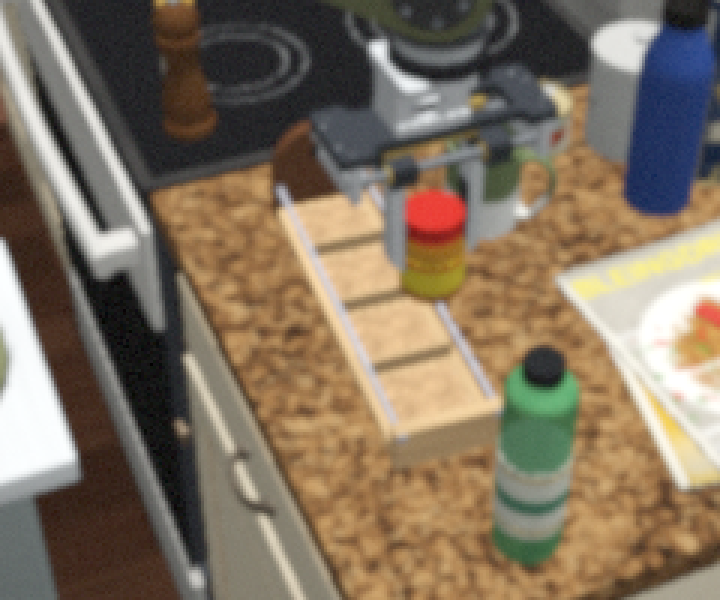

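Call:
{"op": "move_arm", "data": {
  "increments": [
    [0,0.01,0,0.3,0,0,0],
    [0,0,0,0.5,0,0,0],
    [0,0,0,0.5,0,0,0],
    [0,0,0,0.5,0,0,0],
    [0,0,0,0.4,0,0,0],
    [0,0,0,0.2,0,0,0],
    [0,0,0,0.1,0,0,0],
    [0,0,0,0.05,0,0,0],
    [0,0,0,0.03,0,0,0],
    [0,0,0,0,0,0,0],
    [0,0,0,0,0,0,0]
  ]
}}

```text
time_s: 9.95
ee_pos: [0.4469, -0.2273, 0.051]
eef_rot: [3.141, 0.0, 1.571]
force: [0.2, 0.6, -2.8]
grip_width: 0.0523
grip_force: 20.0
```

Call:
{"op": "move_arm", "data": {
  "increments": [
    [0,0,0,0.03,0,0,0],
    [0,0,0,0.03,0,0,0],
    [0,0,0,0.02,0,0,0],
    [0,0,0,0,0,0,0],
    [0,0,0,0,0,0,0]
  ]
}}

```text
time_s: 10.45
ee_pos: [0.4468, -0.2273, 0.0476]
eef_rot: [3.141, 0.0, 1.571]
force: [-5.9, 4.4, 14.8]
grip_width: 0.0522
grip_force: 20.0
```

Call:
{"op": "move_arm", "data": {
  "increments": [
    [0.9,0,0,0,0,0,0],
    [0.9,0,0,0,0,0,0],
    [0.9,0,0,0,0,0,0],
    [0.9,0,0,0,0,0,0],
    [1,0,0,-0.2,0,0,0],
    [1,0,0,-0.5,0,0,0],
    [1,0,0,-0.6,0,0,0],
    [1,0,0,-0.6,0,0,0],
    [1,0,0,-0.6,0,0,0],
    [1,0,0,-0.6,0,0,0],
    [1,0,0,-0.6,0,0,0],
    [1,0,0,0,0,0,0]
  ]
}}

```text
time_s: 11.65
ee_pos: [0.4477, -0.2277, 0.236]
eef_rot: [3.136, 0.004, 1.571]
force: [-0.5, 0.3, -0.9]
grip_width: 0.0942
grip_force: 0.0
```

Call:
{"op": "move_arm", "data": {
  "increments": [
    [1,0.4,-0.043,0,0,0,0],
    [1,0.6,-0.043,0,0,0,0],
    [1,0.6,-0.043,0,0,0,0],
    [1,0.6,-0.043,0,0,0,0],
    [1,0.6,-0.043,0,0,0,0],
    [1,0.6,-0.043,0,0,0,0],
    [1,0.6,-0.043,0,0,0,0],
    [1,0.6,-0.043,0,0,0,0],
    [1,0.6,-0.043,0,0,0,0],
    [1,0.6,-0.043,0,0,0,0],
    [1,0.6,-0.043,0,0,0,0],
    [1,0.6,-0.043,0,0,0,0],
    [1,0.6,-0.043,0,0,0,0],
    [1,0.6,-0.043,0,0,0,0],
    [1,0.6,-0.043,0,0,0,0],
    [1,0.6,-0.043,0,0,0,0],
    [1,0.6,-0.043,0,0,0,0],
    [1,0.6,-0.043,0,0,0,0],
    [1,0.6,-0.043,0,0,0,0],
    [1,0.6,-0.043,0,0,0,0]
  ]
}}

```text
time_s: 13.65
ee_pos: [0.4032, 0.364, 0.2312]
eef_rot: [-3.141, 0.0, 1.571]
force: [0.3, 0.3, -0.7]
grip_width: 0.0942
grip_force: 0.0
```

Call:
{"op": "move_arm", "data": {
  "increments": [
    [1,0,0,0,0,0,0],
    [1,0,0,0,0,0,0],
    [1,0,0,0,0,0,0]
  ]
}}

```text
time_s: 13.95
ee_pos: [0.4037, 0.3621, 0.2314]
eef_rot: [-3.141, 0.0, 1.57]
force: [-0.5, 0.6, 0.1]
grip_width: 0.0941
grip_force: 0.0
```

Call:
{"op": "move_arm", "data": {
  "increments": [
    [1,0,0,0.4,0,0,0],
    [1,0,0,0.5,0,0,0],
    [1,0,0,0.5,0,0,0],
    [1,0,0,0.5,0,0,0],
    [1,0,0,0.5,0,0,0],
    [1,0,0,0.5,0,0,0],
    [1,0,0,0.4,0,0,0],
    [1,0,0,0.3,0,0,0],
    [1,0,0,0.09,0,0,0],
    [1,0,0,0,0,0,0],
    [0,0,0,0,0,0,0],
    [0,0,0,0,0,0,0],
    [0,0,0,0,0,0,0],
    [0,0,0,0,0,0,0],
    [0,0,0,0,0,0,0],
    [0,0,0,0,0,0,0],
    [0,0,0,0,0,0,0],
    [0,0,0,0,0,0,0]
  ]
}}

```text
time_s: 15.75
ee_pos: [0.4037, 0.3629, 0.0469]
eef_rot: [3.142, -0.0, 1.571]
force: [0.4, 0.7, 0.3]
grip_width: 0.0413
grip_force: 20.0
```

Call:
{"op": "move_arm", "data": {
  "increments": [
    [0,0,0,-0.2,0,0,0],
    [0,0,0,-0.5,0,0,0],
    [0,0,0,-0.5,0,0,0],
    [0,0,0,-0.5,0,0,0],
    [0,0,0,-0.5,0,0,0],
    [0,0,0,-0.5,0,0,0],
    [0,0,0,-0.5,0,0,0],
    [0,0,0,-0.5,0,0,0],
    [0,0,0,-0.4,0,0,0],
    [0,0,0,-0.1,0,0,0],
    [0,0,0,0,0,0,0]
  ]
}}

```text
time_s: 16.85
ee_pos: [0.4036, 0.3629, 0.2574]
eef_rot: [3.141, -0.001, 1.571]
force: [0.5, 0.2, -2.3]
grip_width: 0.0413
grip_force: 20.0
```

Call:
{"op": "move_arm", "data": {
  "increments": [
    [0,-0.3,0.03,0,0,0,0],
    [0,-0.55,0.053,0,0,0,0],
    [0,-0.55,0.053,0,0,0,0],
    [0,-0.55,0.053,0,0,0,0],
    [0,-0.55,0.053,0,0,0,0],
    [0,-0.55,0.053,0,0,0,0],
    [0,-0.55,0.053,0,0,0,0],
    [0,-0.55,0.053,0,0,0,0],
    [0,-0.55,0.053,0,0,0,0],
    [0,-0.55,0.053,0,0,0,0],
    [0,-0.55,0.053,0,0,0,0],
    [0,-0.55,0.053,0,0,0,0],
    [0,-0.55,0.053,0,0,0,0],
    [0,-0.55,0.053,0,0,0,0],
    [0,-0.55,0.053,0,0,0,0],
    [0,-0.55,0.053,0,0,0,0],
    [0,-0.55,0.053,0,0,0,0],
    [0,-0.55,0.053,0,0,0,0],
    [0,-0.45,0.043,0,0,0,0],
    [0,0,0,0,0,0,0]
  ]
}}

```text
time_s: 18.85
ee_pos: [0.4513, -0.1444, 0.2556]
eef_rot: [-3.139, -0.0, 1.568]
force: [0.2, 0.6, -1.5]
grip_width: 0.0414
grip_force: 20.0
```

Run:
```python
from fit import *
o=ctrl.get_obs();e=o["ee_pos"];print(e.round(4))
p=ctrl.camera("side")
print("spice",fit("spice_jar",[p],e[2]-.041,e[0],e[1]),"must",fit("mustard_jar",[p],.018,.447,-.2277))
```

```text
[ 0.4513 -0.1444  0.2556]
spice [([0.4526, -0.1482], np.float64(0.12))] must [([0.4466, -0.2313], np.float64(0.08))]
```

Call:
{"op": "move_arm", "data": {
  "increments": [
    [0,0,0.02,0.3,0,0,0],
    [0,0,0,0.5,0,0,0],
    [0,0,0,0.5,0,0,0],
    [0,0,0,0.5,0,0,0],
    [0,0,0,0.5,0,0,0],
    [0,0,0,0.5,0,0,0],
    [0,0,0,0.4,0,0,0],
    [0,0,0,0.2,0,0,0],
    [0,0,0,0,0,0,0],
    [0,0,0,0,0,0,0],
    [0,0,0,0,0,0,0]
  ]
}}

```text
time_s: 20.1
ee_pos: [0.4539, -0.1422, 0.088]
eef_rot: [3.14, 0.001, 1.571]
force: [0.7, -0.2, -1.4]
grip_width: 0.0416
grip_force: 20.0
```

Call:
{"op": "move_arm", "data": {
  "increments": [
    [0,0,-0.02,0.2,0,0,0],
    [0,0,0,0.2,0,0,0],
    [0,0,0,0.1,0,0,0],
    [0,0,0,0.05,0,0,0],
    [0,0,0,0.02,0,0,0],
    [0,0,0,0.015,0,0,0],
    [0,0,0,0,0,0,0],
    [0,0,0,0,0,0,0]
  ]
}}

```text
time_s: 20.9
ee_pos: [0.4522, -0.1421, 0.0583]
eef_rot: [-3.141, -0.0, 1.571]
force: [-5.8, 1.3, 8.6]
grip_width: 0.0413
grip_force: 20.0
```

Call:
{"op": "move_arm", "data": {
  "increments": [
    [0.8,0,0,0,0,0,0],
    [0.8,0,0,0,0,0,0],
    [0.8,0,0,0,0,0,0],
    [0.8,0,0,0,0,0,0],
    [0.8,0,0,-0.2,0,0,0],
    [1,0,0,-0.5,0,0,0],
    [1,0,0,-0.6,0,0,0],
    [1,0,0,-0.6,0,0,0],
    [1,0,0,-0.6,0,0,0],
    [1,0,0,-0.6,0,0,0],
    [1,0,0,-0.6,0,0,0],
    [1,0,0,0,0,0,0]
  ]
}}

```text
time_s: 22.1
ee_pos: [0.4534, -0.1425, 0.2471]
eef_rot: [3.135, 0.002, 1.571]
force: [-0.1, -0.7, -0.3]
grip_width: 0.094
grip_force: 0.0
```

Call:
{"op": "move_arm", "data": {
  "increments": [
    [1,0.39,-0.1,0,0,0,0],
    [1,0.55,-0.09,0,0,0,0],
    [1,0.55,-0.09,0,0,0,0],
    [1,0.55,-0.09,0,0,0,0],
    [1,0.55,-0.09,0,0,0,0],
    [1,0.55,-0.09,0,0,0,0],
    [1,0.55,-0.09,0,0,0,0],
    [1,0.55,-0.09,0,0,0,0],
    [1,0.55,-0.09,0,0,0,0],
    [1,0.55,-0.09,0,0,0,0],
    [1,0.55,-0.09,0,0,0,0],
    [1,0.55,-0.09,0,0,0,0],
    [1,0.55,-0.09,0,0,0,0],
    [1,0.55,-0.09,0,0,0,0],
    [1,0.55,-0.09,0,0,0,0],
    [1,0,0,0,0,0,0],
    [1,0,0,0,0,0,0],
    [1,0,0,0,0,0,0]
  ]
}}

```text
time_s: 23.9
ee_pos: [0.3844, 0.2617, 0.2426]
eef_rot: [-3.141, 0.0, 1.57]
force: [0.6, 0.5, 0.9]
grip_width: 0.0937
grip_force: 0.0
```

Run:
```python
from fit import *
o=ctrl.get_obs();e=o["ee_pos"];print(e.round(4))
p=[ctrl.camera("top"),ctrl.camera("side")]
cv2.imwrite("pics/t1.png",p[0]["color"][180:300,240:500].repeat(3,0).repeat(3,1))
print("spice",fit("spice_jar",p,.018,.4527,-.142),"must",fit("mustard_jar",p,.018,.447,-.2277),"mill",fit("pepper_mill",p,.006,.383,.263))
```

```text
[0.3844 0.2617 0.2426]
spice [([0.4522, -0.142], np.float64(0.2)), ([0.4529, -0.1423], np.float64(0.05)), ([0.4507, -0.1453], np.float64(0.12))] must [([0.4479, -0.228], np.float64(0.31)), ([0.4479, -0.2284], np.float64(0.13)), ([0.4483, -0.2271], np.float64(0.18))] mill [([0.3822, 0.2624], np.float64(0.24)), ([0.3825, 0.2616], np.float64(0.09)), ([0.3817, 0.2629], np.float64(0.15))]
```

View pics/t1.png

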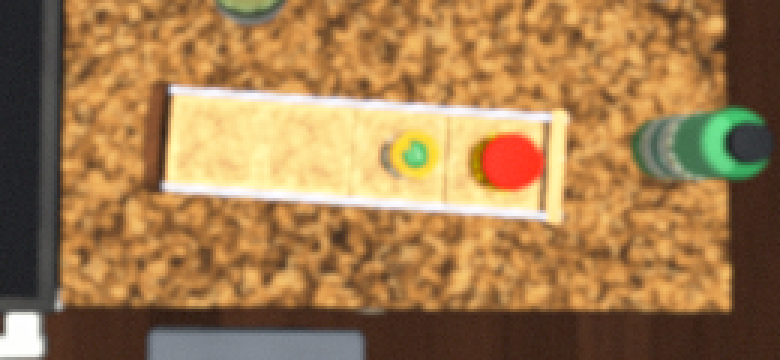

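Call:
{"op": "move_arm", "data": {
  "increments": [
    [1,0,-0.03,0.3,0,0,0],
    [1,0,0,0.5,0,0,0],
    [1,0,0,0.5,0,0,0],
    [1,0,0,0.5,0,0,0],
    [1,0,0,0.5,0,0,0],
    [1,0,0,0.5,0,0,0],
    [1,0,0,0.3,0,0,0],
    [1,0,0,0,0,0,0],
    [1,0,0,0,0,0,0],
    [0,0,0,0,0,0,0],
    [0,0,0,0,0,0,0],
    [0,0,0,0,0,0,0],
    [0,0,0,0,0,0,0],
    [0,0,0,0,0,0,0],
    [0,0,0,0,0,0,0],
    [0,0,0,0,0,0,0]
  ]
}}

```text
time_s: 25.9
ee_pos: [0.3828, 0.2623, 0.0878]
eef_rot: [-3.141, 0.0, 1.571]
force: [-0.8, -0.0, 1.6]
grip_width: 0.0496
grip_force: 20.0
```

Run:
```python
from fit import *
p=ctrl.camera("side");t=ctrl.camera("top")
a=cv2.resize(p["color"][90:200,190:340],(600,440),interpolation=2);b=cv2.resize(t["color"][220:290,160:290],(600,323),interpolation=2)
cv2.imwrite("pics/g1.png",cv2.resize(np.vstack([a,b]),(470,598)))
e=ctrl.get_obs();print(e["grip_width"],e["ee_pos"],fit("pepper_mill",[p],.006,.383,.263))
```

```text
0.049606161244053266 [0.3827809  0.26229889 0.08771084] [([0.3829, 0.2641], np.float64(0.15))]
```

View pics/g1.png

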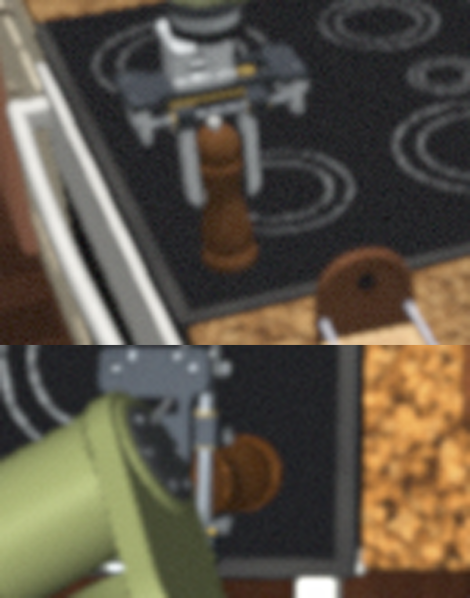

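Call:
{"op": "move_arm", "data": {
  "increments": [
    [0,0,0,-0.1,0,0,0],
    [0,0,0,-0.3,0,0,0],
    [0,0,0,-0.3,0,0,0],
    [0,0,0,-0.1,0,0,0],
    [0,0,0,0,0,0,0],
    [0,0,0,0,0,0,0]
  ]
}}

```text
time_s: 26.65
ee_pos: [0.3826, 0.2622, 0.1271]
eef_rot: [-3.141, 0.0, 1.571]
force: [0.5, -0.3, -2.1]
grip_width: 0.0496
grip_force: 19.9
```

Run:
```python
from fit import *
p=ctrl.camera("side");t=ctrl.camera("top")
a=cv2.resize(p["color"][70:180,190:340],(600,440),interpolation=2);b=cv2.resize(t["color"][220:290,160:290],(600,323),interpolation=2)
cv2.imwrite("pics/g2.png",cv2.resize(np.vstack([a,b]),(470,598)))
e=ctrl.get_obs();z=e["ee_pos"][2];print(e["grip_width"],e["ee_pos"],e["force"],[fit("pepper_mill",[p],z-.0817+d,.383,.263) for d in(0,-.02)])
```

```text
0.04934735215860608 [0.3825599  0.26217199 0.12701227] [ 0.5645894  -0.30473382 -1.60810512] [[([0.3811, 0.2607], np.float64(0.12))], [([0.3884, 0.2893], np.float64(0.09))]]
```

View pics/g2.png

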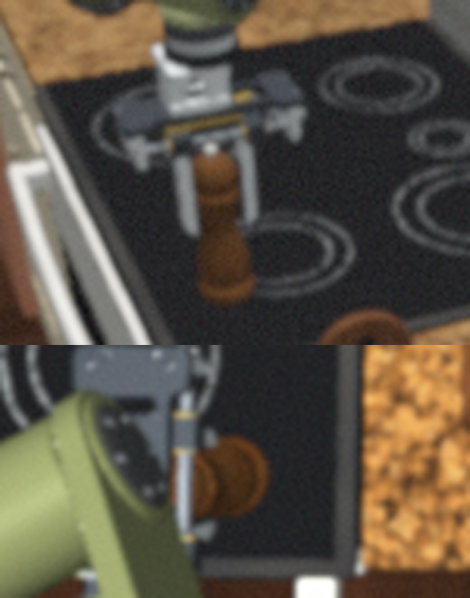

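Call:
{"op": "move_arm", "data": {
  "increments": [
    [0,0,0,-0.2,0,0,0],
    [0,0,0,-0.4,0,0,0],
    [0,0,0,-0.4,0,0,0],
    [0,0,0,-0.4,0,0,0],
    [0,0,0,-0.4,0,0,0],
    [0,0,0,-0.4,0,0,0],
    [0,0,0,-0.2,0,0,0],
    [0,0,0,0,0,0,0]
  ]
}}

```text
time_s: 27.65
ee_pos: [0.3832, 0.2625, 0.2489]
eef_rot: [3.14, -0.001, 1.571]
force: [0.0, -0.4, -2.2]
grip_width: 0.0497
grip_force: 19.9
```

Call:
{"op": "move_arm", "data": {
  "increments": [
    [0,-0.2,0.05,0,0,0,0],
    [0,-0.45,0.106,0,0,0,0],
    [0,-0.45,0.106,0,0,0,0],
    [0,-0.45,0.106,0,0,0,0],
    [0,-0.45,0.106,0,0,0,0],
    [0,-0.45,0.106,0,0,0,0],
    [0,-0.45,0.106,0,0,0,0],
    [0,-0.45,0.106,0,0,0,0],
    [0,-0.45,0.106,0,0,0,0],
    [0,-0.45,0.106,0,0,0,0],
    [0,-0.45,0.106,0,0,0,0],
    [0,-0.45,0.106,0,0,0,0],
    [0,-0.45,0.106,0,0,0,0],
    [0,-0.45,0.106,0,0,0,0],
    [0,-0.32,0.08,0,0,0,0],
    [0,0,0,0,0,0,0],
    [0,0,0,0,0,0,0],
    [0,0,0,0,0,0,0]
  ]
}}

```text
time_s: 29.45
ee_pos: [0.4579, -0.0557, 0.2473]
eef_rot: [-3.141, -0.0, 1.571]
force: [-0.3, 0.2, -2.3]
grip_width: 0.0495
grip_force: 19.9
```

Run:
```python
from fit import *
p=ctrl.camera("side")
cv2.imwrite("pics/g3.png",cv2.resize(p["color"][120:280,250:430],None,fx=3,fy=3,interpolation=2))
e=ctrl.get_obs();z=e["ee_pos"][2];print(e["grip_width"],e["ee_pos"],fit("pepper_mill",[p],z-.0817,.458,-.056))
```

```text
0.04935765587239102 [ 0.45799075 -0.05563343  0.24745621] [([0.4604, -0.052], np.float64(0.18))]
```

View pics/g3.png

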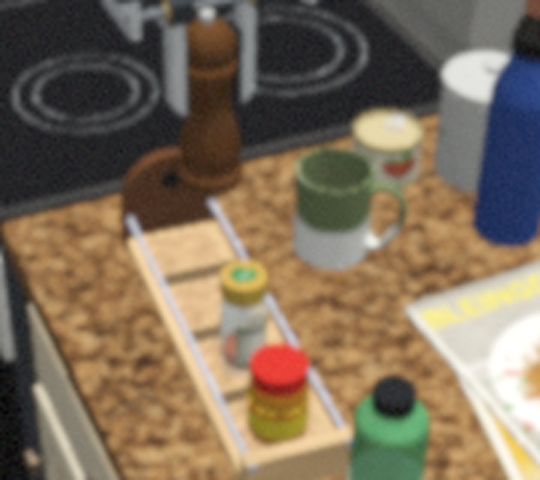

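Call:
{"op": "move_arm", "data": {
  "increments": [
    [0,-0.02,0,0.2,0,0,0],
    [0,0,0,0.4,0,0,0],
    [0,0,0,0.4,0,0,0],
    [0,0,0,0.4,0,0,0],
    [0,0,0,0.4,0,0,0],
    [0,0,0,0.4,0,0,0],
    [0,0,0,0.3,0,0,0],
    [0,0,0,0.1,0,0,0],
    [0,0,0,0,0,0,0],
    [0,0,0,0,0,0,0]
  ]
}}

```text
time_s: 30.55
ee_pos: [0.4585, -0.0571, 0.1182]
eef_rot: [3.141, 0.0, 1.571]
force: [0.2, 0.1, -1.7]
grip_width: 0.0498
grip_force: 19.9
```

.0184 left → 0.37.

Call:
{"op": "move_arm", "data": {
  "increments": [
    [0,0,0,0.15,0,0,0],
    [0,0,0,0.1,0,0,0],
    [0,0,0,0.05,0,0,0],
    [0,0,0,0.03,0,0,0],
    [0,0,0,0.03,0,0,0],
    [0,0,0,0.01,0,0,0],
    [0,0,0,0,0,0,0],
    [0,0,0,0,0,0,0]
  ]
}}

```text
time_s: 31.35
ee_pos: [0.4583, -0.0572, 0.0993]
eef_rot: [3.141, 0.0, 1.571]
force: [-0.1, 0.2, -1.5]
grip_width: 0.0497
grip_force: 19.9
```

Call:
{"op": "move_arm", "data": {
  "increments": [
    [0,0,0,0.02,0,0,0],
    [0,0,0,0,0,0,0],
    [0,0,0,0,0,0,0]
  ]
}}

```text
time_s: 31.65
ee_pos: [0.4585, -0.0573, 0.0992]
eef_rot: [3.141, 0.0, 1.571]
force: [-3.7, -0.2, 11.8]
grip_width: 0.0495
grip_force: 20.2
```

Call:
{"op": "move_arm", "data": {
  "increments": [
    [0,0,0,0.02,0,0,0],
    [0,0,0,0,0,0,0],
    [0,0,0,0,0,0,0]
  ]
}}

```text
time_s: 31.95
ee_pos: [0.459, -0.0575, 0.0989]
eef_rot: [3.139, 0.001, 1.571]
force: [-6.3, -1.3, 19.1]
grip_width: 0.0498
grip_force: 20.4
```

Call:
{"op": "move_arm", "data": {
  "increments": [
    [0,0,0,-0.02,0,0,0],
    [0.9,0,0,0,0,0,0],
    [0.9,0,0,0,0,0,0],
    [0.9,0,0,0,0,0,0],
    [0.9,0,0,0,0,0,0],
    [1,0,0,-0.2,0,0,0],
    [1,0,0,-0.4,0,0,0],
    [1,0,0,-0.6,0,0,0],
    [1,0,0,-0.6,0,0,0],
    [1,0,0,-0.6,0,0,0],
    [1,0,0,-0.6,0,0,0],
    [1,0,0,0,0,0,0],
    [1,0,0,0,0,0,0]
  ]
}}

```text
time_s: 33.25
ee_pos: [0.4582, -0.0571, 0.2487]
eef_rot: [3.141, 0.0, 1.571]
force: [0.4, 0.1, 0.4]
grip_width: 0.0939
grip_force: 0.0
```

Call:
{"op": "move_arm", "data": {
  "increments": [
    [1,-0.3,0.01,0,0,0,0],
    [1,-0.5,0.005,0,0,0,0],
    [1,-0.5,0.005,0,0,0,0],
    [1,-0.5,0.005,0,0,0,0],
    [1,-0.5,0.005,0,0,0,0],
    [1,-0.5,0.005,0,0,0,0],
    [1,-0.5,0.005,0,0,0,0],
    [1,-0.5,0.005,0,0,0,0],
    [1,-0.5,0.005,0,0,0,0],
    [1,-0.5,0.005,0,0,0,0],
    [1,-0.5,0.005,0,0,0,0],
    [1,-0.5,0.005,0,0,0,0],
    [1,-0.5,0.005,0,0,0,0],
    [1,-0.28,0,0,0,0,0],
    [1,0,0,0,0,0,0],
    [1,0,0,0,0,0,0],
    [1,0,0,0,0,0,0]
  ]
}}

```text
time_s: 34.95
ee_pos: [0.4619, -0.3852, 0.2482]
eef_rot: [-3.142, -0.0, 1.572]
force: [0.4, 0.4, -0.6]
grip_width: 0.0939
grip_force: 0.0
```

Run:
```python
from fit import *
print(ctrl.get_obs()["ee_pos"])
p=[ctrl.camera("top"),ctrl.camera("side")]
print("mill",fit("pepper_mill",p,.018,.4585,-.0573),"bottle",fit("vinegar_bottle",p,0,.462,-.3862),"spice",fit("spice_jar",p,.018,.4527,-.142))
```

```text
[ 0.46194513 -0.38516104  0.24821899]
mill [([0.4572, -0.0528], np.float64(0.41)), ([0.4577, -0.0534], np.float64(0.14)), ([0.4572, -0.0528], np.float64(0.27))] bottle [([0.4619, -0.3866], np.float64(0.13)), ([0.4623, -0.3851], np.float64(0.08)), ([0.4606, -0.3879], np.float64(0.05))] spice [([0.452, -0.1424], np.float64(0.2)), ([0.4525, -0.1424], np.float64(0.07)), ([0.4505, -0.1457], np.float64(0.11))]
```

Call:
{"op": "move_arm", "data": {
  "increments": [
    [1,-0.02,0,0.3,0,0,0],
    [1,0,0,0.5,0,0,0],
    [1,0,0,0.5,0,0,0],
    [1,0,0,0.5,0,0,0],
    [1,0,0,0.5,0,0,0],
    [1,0,0,0.3,0,0,0],
    [1,0,0,0.04,0,0,0],
    [1,0,0,0,0,0,0],
    [1,0,0,0,0,0,0],
    [0,0,0,0,0,0,0],
    [0,0,0,0,0,0,0],
    [0,0,0,0,0,0,0],
    [0,0,0,0,0,0,0],
    [0,0,0,0,0,0,0],
    [0,0,0,0,0,0,0],
    [0,0,0,0,0,0,0]
  ],
  "force": 25
}}

```text
time_s: 36.95
ee_pos: [0.4617, -0.3872, 0.1162]
eef_rot: [-3.142, 0.0, 1.571]
force: [-0.8, 0.2, -0.2]
grip_width: 0.0566
grip_force: 25.0
```

Call:
{"op": "move_arm", "data": {
  "increments": [
    [0,0,0,-0.2,0,0,0],
    [0,0,0,-0.4,0,0,0],
    [0,0,0,-0.5,0,0,0],
    [0,0,0,-0.5,0,0,0],
    [0,0,0,-0.5,0,0,0],
    [0,0,0,-0.5,0,0,0],
    [0,0,0,-0.5,0,0,0],
    [0,0,0,-0.5,0,0,0],
    [0,0,0,-0.5,0,0,0],
    [0,0,0,-0.4,0,0,0],
    [0,0,0,0,0,0,0],
    [0,0,0,0,0,0,0]
  ]
}}

```text
time_s: 38.15
ee_pos: [0.4616, -0.387, 0.3405]
eef_rot: [-3.141, -0.0, 1.571]
force: [-0.4, 0.0, -4.1]
grip_width: 0.0568
grip_force: 25.0
```

Call:
{"op": "move_arm", "data": {
  "increments": [
    [0,0.25,0,0,0,0,0],
    [0,0.45,0,0,0,0,0],
    [0,0.45,0,0,0,0,0],
    [0,0.45,0,0,0,0,0],
    [0,0.45,0,0,0,0,0],
    [0,0.45,0,0,0,0,0],
    [0,0.45,0,0,0,0,0],
    [0,0.45,0,0,0,0,0],
    [0,0.45,0,0,0,0,0],
    [0,0.45,0,0,0,0,0],
    [0,0.45,0,0,0,0,0],
    [0,0.45,0,0,0,0,0],
    [0,0.45,0,0,0,0,0],
    [0,0.45,0,0,0,0,0],
    [0,0.45,0,0,0,0,0],
    [0,0.45,0,0,0,0,0],
    [0,0.45,0,0,0,0,0],
    [0,0.45,0,0,0,0,0],
    [0,0.4,0.04,0,0,0,0],
    [0,0,0,0,0,0,0]
  ]
}}

```text
time_s: 40.15
ee_pos: [0.463, 0.03, 0.3402]
eef_rot: [-3.14, -0.0, 1.573]
force: [-0.2, -0.3, -3.6]
grip_width: 0.0564
grip_force: 25.0
```

Call:
{"op": "move_arm", "data": {
  "increments": [
    [0,0,0,0,0,0,0],
    [0,0,0,0,0,0,0]
  ]
}}

```text
time_s: 40.35
ee_pos: [0.4634, 0.0274, 0.3408]
eef_rot: [-3.141, 0.0, 1.57]
force: [-0.0, -0.4, -2.5]
grip_width: 0.0564
grip_force: 25.0
```

Run:
```python
from fit import *
e=ctrl.get_obs();print(e["ee_pos"])
p=[ctrl.camera("side")]
print("bottle",fit("vinegar_bottle",p,e["ee_pos"][2]-.1162,*e["ee_pos"][:2]))
cv2.imwrite("pics/b1.png",cv2.resize(p[0]["color"][90:290,200:430],None,fx=3,fy=3,interpolation=2))
```

```text
[0.46340478 0.02743825 0.3408045 ]
bottle [([0.4634, 0.0257], np.float64(0.07))]
```

View pics/b1.png

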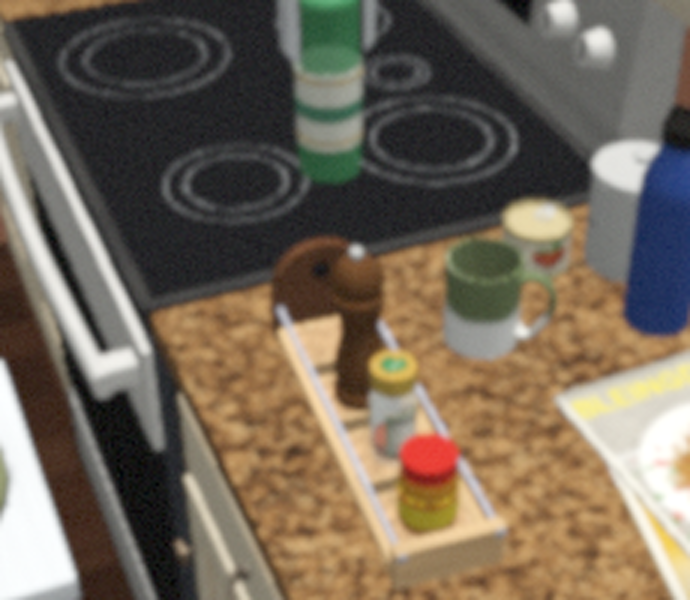

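Call:
{"op": "move_arm", "data": {
  "increments": [
    [0,0.03,0.01,0.2,0,0,0],
    [0,0,0,0.4,0,0,0],
    [0,0,0,0.45,0,0,0],
    [0,0,0,0.45,0,0,0],
    [0,0,0,0.45,0,0,0],
    [0,0,0,0.45,0,0,0],
    [0,0,0,0.45,0,0,0],
    [0,0,0,0.45,0,0,0],
    [0,0,0,0.3,0,0,0],
    [0,0,0,0.1,0,0,0],
    [0,0,0,0,0,0,0],
    [0,0,0,0,0,0,0]
  ]
}}

```text
time_s: 41.65
ee_pos: [0.4646, 0.0293, 0.1568]
eef_rot: [3.141, 0.0, 1.571]
force: [-0.7, 0.5, -3.5]
grip_width: 0.0564
grip_force: 25.0
```

.0226 left → 0.45.

Call:
{"op": "move_arm", "data": {
  "increments": [
    [0,0,0,0.15,0,0,0],
    [0,0,0,0.13,0,0,0],
    [0,0,0,0.08,0,0,0],
    [0,0,0,0.04,0,0,0],
    [0,0,0,0.03,0,0,0],
    [0,0,0,0.02,0,0,0],
    [0,0,0,0,0,0,0],
    [0,0,0,0,0,0,0]
  ]
}}

```text
time_s: 42.45
ee_pos: [0.4643, 0.0294, 0.1342]
eef_rot: [3.141, 0.0, 1.571]
force: [-3.5, 0.2, 4.7]
grip_width: 0.0563
grip_force: 25.0
```

Contact; release, rise, and draw back towards the left to uncover the view.

Call:
{"op": "move_arm", "data": {
  "increments": [
    [0.9,0,0,0,0,0,0],
    [0.9,0,0,0,0,0,0],
    [0.9,0,0,0,0,0,0],
    [0.9,0,0,0,0,0,0],
    [1,0,0,-0.2,0,0,0],
    [1,0,0,-0.4,0,0,0],
    [1,0,0,-0.5,0,0,0],
    [1,0,0,-0.5,0,0,0],
    [1,0,0,-0.5,0,0,0],
    [1,0,0,-0.3,0,0,0],
    [1,0,0,0,0,0,0],
    [1,0,0,0,0,0,0]
  ]
}}

```text
time_s: 43.65
ee_pos: [0.4641, 0.0293, 0.2535]
eef_rot: [3.142, 0.0, 1.571]
force: [1.3, -0.3, -0.5]
grip_width: 0.094
grip_force: 0.0
```

Call:
{"op": "move_arm", "data": {
  "increments": [
    [1,0.4,-0.1,0,0,0,0],
    [1,0.5,-0.1,0,0,0,0],
    [1,0.5,-0.1,0,0,0,0],
    [1,0.5,-0.1,0,0,0,0],
    [1,0.5,-0.1,0,0,0,0],
    [1,0.5,-0.1,0,0,0,0],
    [1,0.5,-0.1,0,0,0,0],
    [1,0.5,-0.1,0,0,0,0],
    [1,0.5,-0.1,0,0,0,0],
    [1,0.5,-0.1,0,0,0,0],
    [1,0.5,-0.1,0,0,0,0],
    [1,0.5,-0.1,0,0,0,0],
    [1,0,0,0,0,0,0],
    [1,0,0,0,0,0,0],
    [1,0,0,0,0,0,0]
  ]
}}

```text
time_s: 45.15
ee_pos: [0.4043, 0.3236, 0.2532]
eef_rot: [-3.141, 0.001, 1.57]
force: [0.1, 0.9, -0.3]
grip_width: 0.0939
grip_force: 0.0
```

Run:
```python
from fit import *
p=[ctrl.camera("top"),ctrl.camera("side")]
for k,z,x,y in(("vinegar_bottle",.018,.464,.029),("pepper_mill",.018,.4585,-.056),("spice_jar",.018,.4527,-.142),("mustard_jar",.018,.447,-.228),("mug",0,.615,-.002)):print(k,fit(k,p,z,x,y))
a=cv2.resize(p[0]["color"][150:270,260:460],(600,360),interpolation=2);b=cv2.resize(p[1]["color"][150:290,250:450],(340,238),interpolation=2)
v=np.zeros((600,600,3),np.uint8);v[:360]=a;v[360:598,:340]=b;cv2.imwrite("pics/f1.png",v)
```

```text
vinegar_bottle [([0.4641, 0.0299], np.float64(0.35)), ([0.4646, 0.0302], np.float64(0.06)), ([0.4626, 0.028], np.float64(0.28))]
pepper_mill [([0.4576, -0.0523], np.float64(0.46)), ([0.4576, -0.0528], np.float64(0.15)), ([0.4578, -0.0517], np.float64(0.3))]
spice_jar [([0.4528, -0.1422], np.float64(0.22)), ([0.4528, -0.1423], np.float64(0.05)), ([0.4517, -0.1446], np.float64(0.16))]
mustard_jar [([0.4466, -0.231], np.float64(0.28)), ([0.4494, -0.2271], np.float64(0.18)), ([0.4458, -0.2327], np.float64(0.09))]
mug [([0.6156, -0.0027], np.float64(0.27)), ([0.6163, -0.0024], np.float64(0.11)), ([0.6129, -0.0056], np.float64(0.14))]
```

View pics/f1.png

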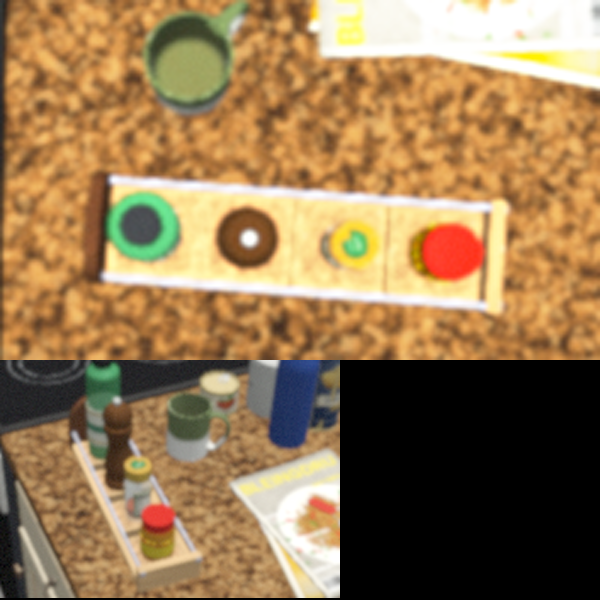

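```bash
python3 -c "
from station import ctrl
print(ctrl.hand_in())"
```

```text
the job is handed in; nothing more can be done
None
```

The job is handed in: bottle, mill, spice jar and mustard jar stand upright in bays 1 to 4, tallest next to the dark arched end. All are within about 4 mm of their pad centres by camera (the mill is the furthest off), and the mug has not moved.

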